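# Put the hand tools back into their cut-outs in the drawer tray

## Task

The drawer tray in front of you has four inserts, three cut out for open-ended spanners of different length and one for the pliers. Put each of the four tools lying beside the tray back into the cut-out made for it, lying flat on the cut-out's floor (the pliers with their jaws in the narrow end), and leave the drill block and the wood block where they are.

Things in the scene. Friction and masses are not known exactly. Their poses are not given: they have to be found in the camera images.
- spanner_1_grip (a point): the large double open-ended spanner, 199 mm long, 45 mm over its heads, 8 mm thick, lying flat; the point is at mid-length of its flat shank (18 mm wide), 4 mm above its underside; y runs along the spanner (either end may go first), z up. Grasp it across the shank here.
- spanner_2_grip (a point): the medium double open-ended spanner, 164 mm long, 35 mm over its heads, 8 mm thick, lying flat; the point is at mid-length of its flat shank (14 mm wide), 4 mm above its underside; y runs along the spanner (either end may go first), z up. Grasp it across the shank here.
- spanner_3_grip (a point): the small double open-ended spanner, 136 mm long, 26 mm over its heads, 8 mm thick, lying flat; the point is at mid-length of its flat shank (10 mm wide), 4 mm above its underside; y runs along the spanner (either end may go first), z up. Grasp it across the shank here.
- pliers_grip (a point): combination pliers with blue grips, 163 mm long, 60 mm over the handles, 15 mm thick, lying flat; the point is on the centre line where the two handles together are 48 mm wide, 7.5 mm above the underside; y points to the handle ends (66 mm from the point), -y to the tip of the jaws (97 mm from it), z up. Grasp across both handles here.
- insert_large_seat (a point): dark tray insert with blue cut-out floor, for the large spanner: cut-out 211 mm long, 57 mm wide at the heads, 30 mm at the shank. Fixed, 220 x 84 x 21 mm. Point: centre of the insert, on the cut-out floor, 10.5 mm above the bench; x along the insert, z up. Cut-out 12 mm deep; a finger trough 60 mm wide and as deep crosses at mid-length, through the neighbours too.
- insert_medium_seat (a point): dark tray insert with blue cut-out floor, for the medium spanner: cut-out 176 mm long, 47 mm wide at the heads, 26 mm at the shank. Fixed, 220 x 84 x 21 mm. Point: centre of the insert, on the cut-out floor, 10.5 mm above the bench; x along the insert, z up. Cut-out 12 mm deep; a finger trough 60 mm wide and as deep crosses at mid-length, through the neighbours too.
- insert_small_seat (a point): dark tray insert with blue cut-out floor, for the small spanner: cut-out 148 mm long, 38 mm wide at the heads, 22 mm at the shank. Fixed, 220 x 84 x 21 mm. Point: centre of the insert, on the cut-out floor, 10.5 mm above the bench; x along the insert, z up. Cut-out 12 mm deep; a finger trough 60 mm wide and as deep crosses at mid-length, through the neighbours too.
- insert_pliers_seat (a point): dark tray insert for the pliers: cut-out 72 mm wide to -x (handles, ends 73 mm from the point), 34 mm to +x (jaws, ends 103 mm from it); pliers' point goes over this point. Fixed, 220 x 84 x 21 mm. Point: centre of the insert, on the cut-out floor, 10.5 mm above the bench; x along the insert, z up. Cut-out 12 mm deep; a finger trough 60 mm wide and as deep crosses at mid-length, through the neighbours too.
- drill_block: wooden block 150 x 58 x 34 mm with upright twist drills (112 mm high in all), a bystander; origin at the centre of its underside
- wood_block: wooden block 62 x 130 x 42 mm, a bystander; origin at the centre of its underside
Things that resemble listed ones, but are neither listed nor needed, are in the scene too. Leave any white look-alike of the part that bears insert_medium_seat alone.

How it is judged:
By the outcome, as a careful person would: the job done as asked, in the order asked, and still so for the second after the job is handed in, with the robot touching nothing.
It also fails if it takes over 96 s, if anything falls off the work surface, if the arm or the gripper's body presses on something with over 40 N, if the wrist force passes 120 N, or if a joint passes its speed limit or range.

## Robot

A 6-joint arm with a two-finger parallel gripper is mounted at the origin on a cart in front of the work surface, level with it; the furniture and walls round the work are solid. World frame = base frame: x ahead of the robot, y to its left, z up, the work surface at z = 0. Lengths are in m, angles in degrees, forces in N, time in s.
With the tool pointing down it reaches from about 0.375 to 0.9 m from the base axis. Payload 3.1 kg.
Tool frame: the origin (TCP) lies on the centre line of the jaws, within the pads' length; the fingertips stand 8 mm ahead of it and the grasp point (between the pads) lies 11 mm behind it; y points along the fingers, x is the direction in which the jaws open and shut, and the axes are right-handed (so a half turn about y gives the same grasp; the last joint's range is limited). The gripper opens to 87 mm and grips with 3 to 60 N. Pads are 19 mm wide; open, the fingers measure 117 mm over their backs; the gripper's body (75 mm by 190 mm) begins 51 mm behind the grasp point.
Start: joints at [-84.597, 30.224, 82.088, -0, 67.689, -10.227], TCP at [0.168, -0.602, 0.231] pointing down, gripper open.
Joint ranges: [-176.69, 176.69], [-43.24, 126.21], [12.49, 139.97], [-82, 262], [0, 151.66], [-163.58, 163.58]. Speed limits (degrees/s): [159.86, 159.86, 180, 180, 180, 180].

## Interface

Orientations are given as a 3x3 rotation matrix whose columns are the frame's x, y, z axes.
In Python, from rig import read_state, imaging, job, spotter gives the robot as it stands.
- The arm moves only by the tool apply_moves, never from a script. Its argument "steps" is a list of rows, each an object of numbers: "x", "y", "z": the shift along the world's x, y, z in mm; "spin": the turn about the world's z in rad. In form: [{"x": .., "y": .., "z": .., "spin": ..}, ...]. A call has 1 to 12 rows; each row shifts and turns the pose as measured when the row begins; what a row does not reach is not made up. A row lasts 1/10 s, in which the tool goes at most 50 mm and 8.59 degrees, less where a joint would pass 70% of its speed; a pose out of reach is approached as far as the arm can. A call is refused whole if a number of a shift passes 50 or a number of a turn 0.15, either way. A call with a gripper value outside its range is refused whole. "grip" is the finger opening in mm, from 0 to 87, set as the call begins (left out, the last holds). The fingers move at their own pace and stop on an object; the grip force is fixed at half the most. Time passes only in rows, so rows that do not move let the fingers close. It gives the time, the measured TCP pose, the force and the opening at its end, in the units of the state.
- read_state(): the state, without advancing time (a new reading comes with each control period).
- imaging.capture(name): name is "side" or "top"; returns the picture (400x640x3 uint8, red, green, blue); there is no depth.
- imaging.camera_params(name): a dict with "fov_y" (degrees; the focal length in pixels is half the picture's height over the tangent of half this angle, whatever the lens; pixels are square), "cx", "cy" (the principal point, pixels), "R" (3x3) and "t" (3): a world point X has camera coordinates R X + t. Camera axes: x right, y down, z forward; pixel columns grow to the right and rows downward; lengths in m; the calibration is good to about 2 mm. A picture is of the moment at which its call begins. camera_params takes no time and is no camera call.
- job.hand_in(): hands the job in, once; it reports no verdict.
Trained networks look in the newest picture that a camera, given by its name, has taken for a name from the list of things; names that differ only in an ending like _2 or _b are one class to them, and where a whole thing is asked for, a point or a joint stands for the part that bears it (a point fixed in the world has none). Each returns a list of dicts, best first, with "score" (0 to 1); they miss things now and then, are a little off and sometimes report something else, mostly with a low value. They report only what shows in the picture. A call takes as long as a camera call. They do not tell look-alikes from the thing itself.
- spotter.cut_out(name, camera): "mask" (400x640 bool, what is visible of it) and "rect" ([left, top, width, height] in pixels, round what is visible of it).
The state is a dict: "time_s": time; "joint_positions": joint angles; "qvel": joint speeds; "tau": joint torques, N m; "position": TCP position; "tcp_rot": TCP orientation; "force": force on the tool from outside, world axes, zero at the start; "moment": the same for the moment, N m; "opening": opening from 0.0 (shut) to 1.0 (fully open).
Only numpy, scipy, OpenCV 4.12 (cv2) and the standard library are available. Lean on these libraries where they do the work, as an engineer would, in place of code of your own. Each camera call takes 0.05 s, during which the arm holds its last target.

## Working session

There is one attempt and no reset: what is moved stays moved. The work goes in short steps, Python scripts to look and compute and a tool call to move; the robot and the scene stay as the last step left them, time stands still between calls to the robot, and variables do not carry over. Pictures are saved under pics/ and viewed, and the job is handed in when it is done.

Besides the shell and the picture viewer there is one more tool, called as name(argument=value, ...), one argument or row to a line, values as JSON. apply_moves: Moves the arm, as the interface text tells. Its arguments: {"type":"object","properties":{"steps":{"type":"array"},"grip":{"type":"number"}},"required":["steps"]}

```bash
mkdir -p pics; ls
python3 - <<'E'
from rig import read_state, imaging
import cv2, numpy as np
for n in ("top","side"):
    im=imaging.capture(n); cv2.imwrite(f"pics/{n}0.png",im[:,:,::-1]); 
    p=imaging.camera_params(n); print(n,p)
print(read_state())
E
```

```text
pics
top {'fov_y': 54.441597165327856, 'cx': 317.6583832612855, 'cy': 200.70461550544474, 'R': array([[ 0.02415547, -0.99943634,  0.02331334],
       [-0.98327976, -0.02796239, -0.17994169],
       [ 0.18049216, -0.01857696, -0.98340097]]), 't': array([0.07559411, 0.57232539, 1.22382324])}
side {'fov_y': 45.26783748856487, 'cx': 321.11191087883356, 'cy': 196.74965977526088, 'R': array([[ 0.95152594, -0.30752358,  0.00525729],
       [-0.12236284, -0.39418121, -0.91085043],
       [ 0.28218031,  0.86605451, -0.41270311]]), 't': array([-0.52681212,  0.14821094,  1.41202468])}
{'time_s': 0.1, 'joint_positions': array([-8.45967832e+01,  3.02751136e+01,  8.21495335e+01,  9.42309184e-05,
        6.76895843e+01, -1.02284088e+01]), 'qvel': array([-0.00370032, -0.22314957, -0.16099798, -0.01720696,  0.05164139,
        0.0451923 ]), 'tau': array([-7.51687712e-04, -4.40987670e+01, -1.77151126e+01,  6.35447516e-02,
        5.34311368e-02, -3.68717076e-05]), 'position': array([ 0.16836207, -0.60122132,  0.22965096]), 'tcp_rot': array([[ 2.69450632e-01, -1.86221534e-04,  9.63014186e-01],
       [-9.63012206e-01,  1.98499644e-03,  2.69450462e-01],
       [-1.96175721e-03, -9.99998013e-01,  3.55524933e-04]]), 'force': array([0.14743161, 1.97355353, 0.05340869]), 'moment': array([0.02482712, 0.034758  , 0.01344966]), 'opening': 0.998679788074525}
```

View pics/top0.png

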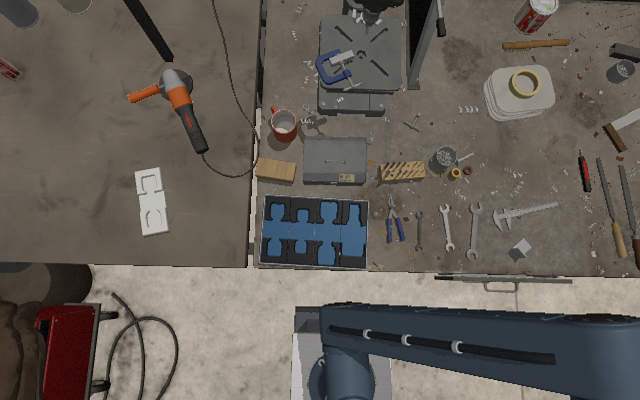

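View pics/side0.png

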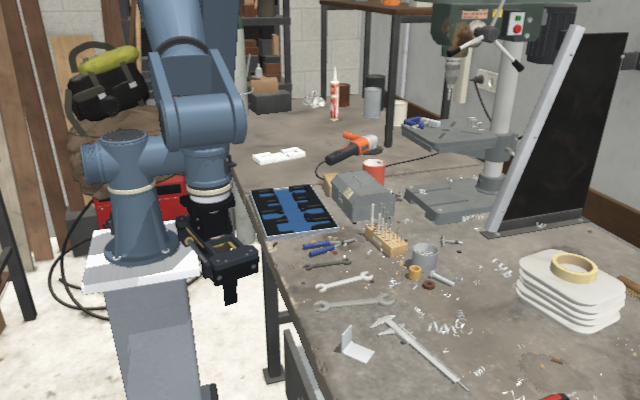

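The top picture shows the tray at (314,232), with the pliers (395,220), dark small spanner (420,230), medium (447,228) and large (474,230) to its right. The white look-alike is at (152,200), and a drill block (401,171) and wood block (276,169) stand behind. Next come enlarged crops and network masks.

```bash
cat > h.py <<'E'
import numpy as np, cv2
from rig import read_state, imaging, job, spotter
def K(n):
    p=imaging.camera_params(n); f=200/np.tan(np.radians(p['fov_y']/2)); return p,f
def back(n,uv,z):
    p,f=K(n); uv=np.atleast_2d(uv).astype(float)
    d=np.c_[(uv[:,0]-p['cx'])/f,(uv[:,1]-p['cy'])/f,np.ones(len(uv))]@p['R']
    c=-p['R'].T@p['t']; s=(z-c[2])/d[:,2]; return c+s[:,None]*d
def proj(n,X):
    p,f=K(n); q=np.atleast_2d(X)@p['R'].T+p['t']; return np.c_[p['cx']+f*q[:,0]/q[:,2],p['cy']+f*q[:,1]/q[:,2]]
E
python3 - <<'E'
from h import *
im=imaging.capture("top")
cv2.imwrite("pics/crop1.png",cv2.resize(im[150:280,250:410,::-1],None,fx=5,fy=4.6*5/4.6*0.9,interpolation=cv2.INTER_CUBIC)[:600])
cv2.imwrite("pics/crop2.png",cv2.resize(im[185:275,370:500,::-1],None,fx=6,fy=6,interpolation=cv2.INTER_CUBIC))
np.save("top.npy",im)
for nm in ["spanner_1_grip","pliers_grip","insert_large_seat","insert_pliers_seat"]:
    for i,r in enumerate(spotter.cut_out(nm,"top")):
        m=r['mask']; ys,xs=np.nonzero(m); np.save(f"m_{nm}_{i}.npy",m)
        (cx,cy),(w,h),a=cv2.minAreaRect(np.c_[xs,ys].astype(np.float32))
        X=back("top",[xs.mean(),ys.mean()],0.004)[0]
        print(nm,i,round(r['score'],2),r['rect'],m.sum(),X.round(3),"minrect",round(cx,1),round(cy,1),round(w,1),round(h,1),round(a,1))
# tray check
print(back("top",[[257,263],[368,268],[369,203],[264,196]],0.02).round(3))
E
```

```text
spanner_1_grip 0 0.58 [467.2, 204.2, 11.0, 55.8] 367 [ 0.493 -0.442  0.004] minrect 474.5 230.2 12.2 53.2 3.8
pliers_grip 0 0.73 [383.7, 202.1, 18.7, 42.0] 373 [ 0.505 -0.169  0.004] minrect 395.0 220.5 43.0 18.0 90.0
insert_large_seat 0 0.97 [311.6, 200.4, 31.0, 65.6] 1692 [0.472 0.055 0.004] minrect 327.5 232.2 26.1 66.4 3.5
insert_pliers_seat 0 0.73 [338.6, 198.6, 29.8, 67.7] 1709 [ 0.468 -0.032  0.004] minrect 353.3 233.9 26.5 66.2 2.7
insert_pliers_seat 1 0.2 [315.7, 197.7, 25.4, 66.0] 1575 [0.471 0.055 0.004] minrect 327.0 232.5 25.2 65.3 2.5
[[ 0.364  0.282  0.02 ]
 [ 0.357 -0.08   0.02 ]
 [ 0.573 -0.083  0.02 ]
 [ 0.587  0.27   0.02 ]]
```

View pics/crop1.png

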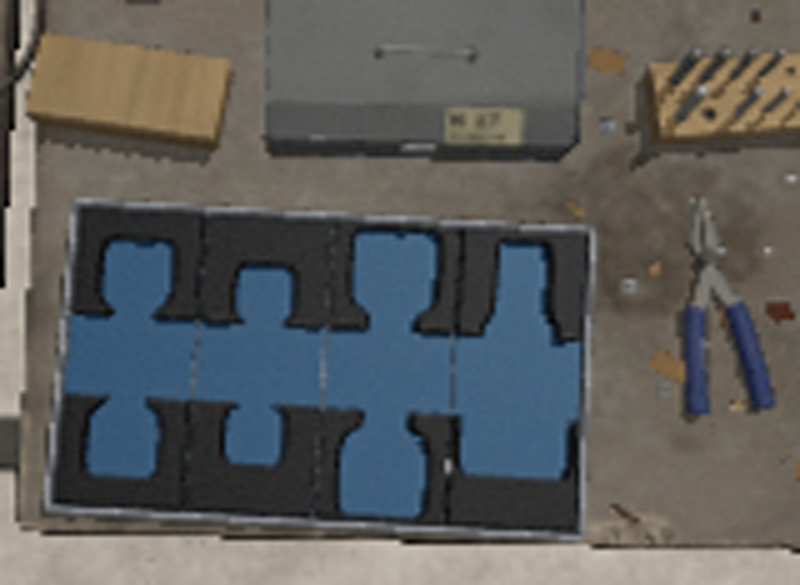

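View pics/crop2.png

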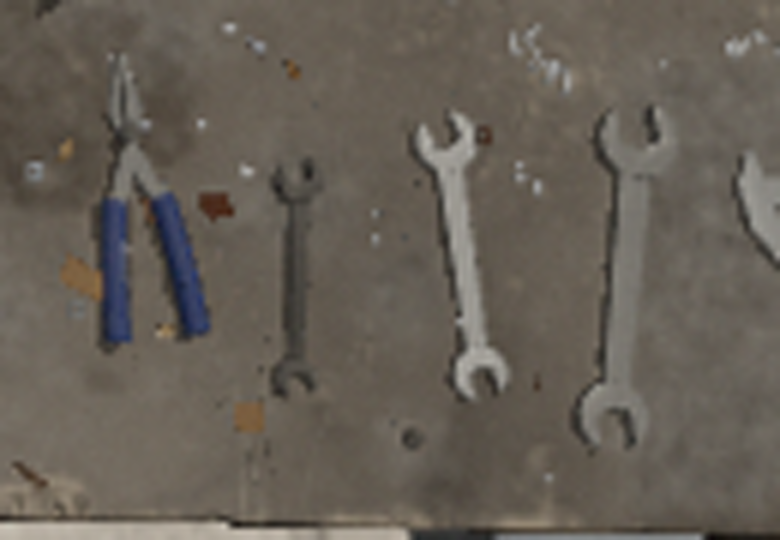

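Crop 1 shows the cut-outs from left to right: medium (135,360), small (258,365), large (390,375) and pliers (517,370). The pliers' narrow jaw end points up (+x). Crop 2 shows pliers, small, medium and large spanners from left to right. Their lengths should confirm which is which.

Run:
```python
from h import *
c2=lambda u,v:[(u+.5)/6-.5+370,(v+.5)/6-.5+185]
def seg(nm,a,b,z,t=.5):
    A,B=back("top",[c2(*a),c2(*b)],z); d=B-A
    print(nm,"mid",(A+t*d).round(4),"len",round(np.hypot(*d[:2]),4),"axis(A-B) deg",round(np.degrees(np.arctan2(-d[1],-d[0])),1))
seg("S3",(297,158),(294,397),.006)
seg("S2 heads ctr",(445,143),(481,375),.006)
seg("S2 ends",(440,108),(487,401),.006)
seg("S1 heads",(634,143),(612,412),.006)
seg("S1 ends",(637,104),(608,449),.006)
seg("pliers",(122,55),(159,338),.01,97/163)
im=np.load("top.npy").astype(int)
big=cv2.resize(im[190:280,250:380].astype(np.uint8),None,fx=6,fy=6,interpolation=cv2.INTER_CUBIC).astype(int)
blue=(big[:,:,2]-big[:,:,0]>35)
n,l,s,_=cv2.connectedComponentsWithStats(blue.astype(np.uint8)); k=1+np.argmax(s[1:,4]); blue=l==k
ys,xs=np.nonzero(blue)
P=back("top",np.c_[(xs+.5)/6-.5+250,(ys+.5)/6-.5+190],.015)[:,:2]
th=0
# tray frame: PCA yaw via trough/head refinement
m=P.mean(0); print("all blue mean",m)
best=None
for deg in np.arange(-8,8,.25):
    a=np.radians(deg); R=np.array([[np.cos(a),np.sin(a)],[-np.sin(a),np.cos(a)]])
    Q=(P-m)@R.T
    H,_=np.histogram(Q[:,0],bins=np.arange(-.13,.13,.002)); G,_=np.histogram(Q[:,1],bins=np.arange(-.2,.2,.002))
    sc=(np.diff(H)**2).sum()+(np.diff(G)**2).sum()
    if best is None or sc>best[0]: best=(sc,deg)
print("yaw",best)
a=np.radians(best[1]); R=np.array([[np.cos(a),np.sin(a)],[-np.sin(a),np.cos(a)]])
Q=(P-m)@R.T
print("extent",Q.min(0),Q.max(0))
for x in np.arange(-.1,.1,.01):
    q=np.sort(Q[abs(Q[:,0]-x)<.0015,1]); 
    if len(q)<5: continue
    g=np.nonzero(np.diff(q)>.004)[0]; st=np.r_[q[0],q[g+1]]; en=np.r_[q[g],q[-1]]
    print(round(x,3),[(round(1000*s),round(1000*e)) for s,e in zip(st,en)])
for y0,y1 in ((.1,.2),(.02,.1),(-.06,.02),(-.15,-.06)):
    q=Q[(Q[:,1]>y0)&(Q[:,1]<y1)]; print(y0,y1,q[:,0].min(),q[:,0].max())
```

```text
S3 mid [ 0.4855 -0.2536  0.006 ] len 0.1348 axis(A-B) deg -2.0
S2 heads ctr mid [ 0.4985 -0.3487  0.006 ] len 0.1318 axis(A-B) deg 6.8
S2 ends mid [ 0.5014 -0.3491  0.006 ] len 0.1666 axis(A-B) deg 7.1
S1 heads mid [ 0.4907 -0.4394  0.006 ] len 0.1538 axis(A-B) deg -7.4
S1 ends mid [ 0.4917 -0.4392  0.006 ] len 0.1974 axis(A-B) deg -7.6
pliers mid [ 0.5135 -0.1675  0.01  ] len 0.1613 axis(A-B) deg 6.8
all blue mean [0.47160428 0.09154785]
yaw (np.int64(8867528), np.float64(1.5))
extent [-0.10711786 -0.16501407] [0.10441024 0.17811165]
-0.1 [(-57, -4)]
-0.09 [(-59, -4)]
-0.08 [(-148, -122), (-60, -4), (126, 127)]
-0.07 [(-153, -83), (-60, -4), (39, 59), (117, 163)]
-0.06 [(-154, -84), (-59, -4), (35, 72), (117, 163)]
-0.05 [(-154, -84), (-58, -7), (35, 72), (115, 162)]
-0.04 [(-158, -84), (-48, -18), (34, 72), (117, 161)]
-0.03 [(-162, -6), (36, 69), (119, 158)]
-0.02 [(-163, 157)]
-0.01 [(-163, 178)]
-0.0 [(-164, 177)]
0.01 [(-164, 176)]
0.02 [(-165, 176)]
0.03 [(-146, -101), (-53, 175)]
0.04 [(-143, -105), (-56, -24), (29, 64), (121, 175)]
0.05 [(-142, -109), (-66, -15), (28, 65), (113, 152)]
0.06 [(-142, -109), (-67, -13), (28, 65), (109, 154)]
0.07 [(-143, -111), (-69, -13), (28, 63), (109, 154)]
0.08 [(-143, -112), (-69, -13), (109, 154)]
0.09 [(-142, -112), (-69, -14), (109, 153)]
0.1 0.2 -0.07877826134475359 0.09718185066023229
0.02 0.1 -0.06909036836379306 0.07694624083395336
-0.06 0.02 -0.10711786281002116 0.10441023956331483
-0.15 -0.06 -0.08549508959073764 0.10218469858591915
```

Run:
```python
from h import *
im=np.load("top.npy").astype(int)
big=cv2.resize(im[190:280,250:380].astype(np.uint8),None,fx=6,fy=6,interpolation=cv2.INTER_CUBIC).astype(int)
blue=(big[:,:,2]-big[:,:,0]>35).astype(np.uint8)
n,l,s,_=cv2.connectedComponentsWithStats(blue); blue=l==1+np.argmax(s[1:,4])
ys,xs=np.nonzero(blue)
P=back("top",np.c_[(xs+.5)/6-.5+250,(ys+.5)/6-.5+190],.015)[:,:2]; m=P.mean(0)
for deg in (-1.5,-2,-2.5,-3):
    a=np.radians(deg); R=np.array([[np.cos(a),np.sin(a)],[-np.sin(a),np.cos(a)]]); Q=(P-m)@R.T
    print(deg,Q.min(0).round(3),Q.max(0).round(3))
    for nm,y0,y1 in (("med",.1,.19),("small",.02,.1),("large",-.075,.015),("pl",-.17,-.08)):
        q=Q[(Q[:,1]>y0)&(Q[:,1]<y1)]
        ex=[np.percentile(q[:,0],.3),np.percentile(q[:,0],99.7)]; mx=sum(ex)/2
        mid=lambda lo,hi:[round(1000*v,1) for v in (lambda z:((z.min()+z.max())/2,z.max()-z.min()))(q[(q[:,0]-mx>lo)&(q[:,0]-mx<hi),1])]
        c=np.array([mid(.045,.065)[0],mid(-.065,-.045)[0]])
        s=np.array([mx,c.mean()/1000]); w=s@R+m
        print(nm,"len",round(ex[1]-ex[0],4),"up",mid(.045,.065),"lo",mid(-.065,-.045),"centre world",w.round(4))
```

```text
-1.5 [-0.105 -0.164] [0.106 0.178]
med len 0.1723 up [np.float64(135.1), np.float64(45.8)] lo [np.float64(135.8), np.float64(46.5)] centre world [0.4772 0.2269]
small len 0.1443 up [np.float64(49.5), np.float64(37.4)] lo [np.float64(50.5), np.float64(38.0)] centre world [0.4743 0.1415]
large len 0.2083 up [np.float64(-36.6), np.float64(53.9)] lo [np.float64(-35.5), np.float64(56.8)] centre world [0.4712 0.0555]
pl len 0.1713 up [np.float64(-122.8), np.float64(33.6)] lo [np.float64(-122.2), np.float64(73.1)] centre world [ 0.4826 -0.0313]
-2 [-0.105 -0.164] [0.106 0.177]
med len 0.1723 up [np.float64(135.6), np.float64(45.8)] lo [np.float64(135.3), np.float64(46.5)] centre world [0.4772 0.2269]
small len 0.1443 up [np.float64(50.0), np.float64(37.4)] lo [np.float64(50.0), np.float64(38.1)] centre world [0.4743 0.1415]
large len 0.2083 up [np.float64(-36.0), np.float64(54.0)] lo [np.float64(-36.0), np.float64(56.8)] centre world [0.4712 0.0555]
pl len 0.1713 up [np.float64(-122.2), np.float64(33.5)] lo [np.float64(-122.5), np.float64(73.2)] centre world [ 0.4826 -0.0313]
-2.5 [-0.104 -
[... 371 characters left out ...]
 centre world [0.4712 0.0555]
pl len 0.1712 up [np.float64(-121.5), np.float64(33.5)] lo [np.float64(-122.7), np.float64(73.2)] centre world [ 0.4826 -0.0311]
-3 [-0.104 -0.164] [0.107 0.178]
med len 0.1723 up [np.float64(136.5), np.float64(46.0)] lo [np.float64(134.4), np.float64(46.7)] centre world [0.4772 0.2269]
small len 0.1443 up [np.float64(51.0), np.float64(37.5)] lo [np.float64(49.0), np.float64(38.3)] centre world [0.4743 0.1415]
large len 0.2083 up [np.float64(-34.9), np.float64(54.0)] lo [np.float64(-37.1), np.float64(56.8)] centre world [0.4712 0.0555]
pl len 0.1712 up [np.float64(-120.9), np.float64(33.4)] lo [np.float64(-123.0), np.float64(73.2)] centre world [ 0.4826 -0.0311]
```

apply_moves(
  steps=[
    {"x":40,"y":20,"z":0,"spin":-0.1},
    {"x":40,"y":20,"z":0,"spin":-0.1},
    {"x":40,"y":20,"z":0,"spin":-0.1},
    {"x":40,"y":20,"z":0,"spin":-0.1},
    {"x":40,"y":20,"z":-10,"spin":0},
    {"x":40,"y":20,"z":-20,"spin":0},
    {"x":40,"y":20,"z":-25,"spin":0},
    {"x":40,"y":20,"z":-25,"spin":0},
    {"x":0,"y":0,"z":0,"spin":0},
  ],
  grip=50,
)

```text
time_s: 1.25
position: [0.4937, -0.4401, 0.1518]
tcp_rot: [[-0.151, 0.002, 0.989], [-0.988, -0.008, -0.151], [0.007, -1.0, 0.003]]
force: [-0.4, 0.5, -0.4]
opening: 0.575
```

apply_moves(
  steps=[
    {"x":-2,"y":1,"z":-35,"spin":0.02},
    {"x":0,"y":0,"z":-40,"spin":0},
    {"x":0,"y":0,"z":-35,"spin":0},
    {"x":0,"y":0,"z":-10,"spin":0},
    {"x":0,"y":0,"z":0,"spin":0},
  ],
)

```text
time_s: 1.75
position: [0.4937, -0.4406, 0.0308]
tcp_rot: [[-0.126, 0.006, 0.992], [-0.992, -0.014, -0.126], [0.013, -1.0, 0.008]]
force: [-0.1, 0.6, 0.5]
opening: 0.575
```

Run:
```python
from h import *
s=read_state(); print(s['position'],s['tcp_rot'],s['force'])
a=imaging.capture("top")[180:280,400:520,::-1]; b=imaging.capture("side")[220:340,260:440,::-1]
cv2.imwrite("pics/a1.png",cv2.resize(a,(600,500),interpolation=cv2.INTER_CUBIC)); cv2.imwrite("pics/b1.png",cv2.resize(b,(780,520),interpolation=cv2.INTER_CUBIC))
```

```text
[ 0.49370332 -0.44061383  0.03083177] [[-0.12606619  0.00588305  0.99200439]
 [-0.9919353  -0.01395561 -0.12597464]
 [ 0.01310291 -0.99988531  0.00759494]] [-0.05829544  0.55516942  0.46874493]
```

View pics/b1.png

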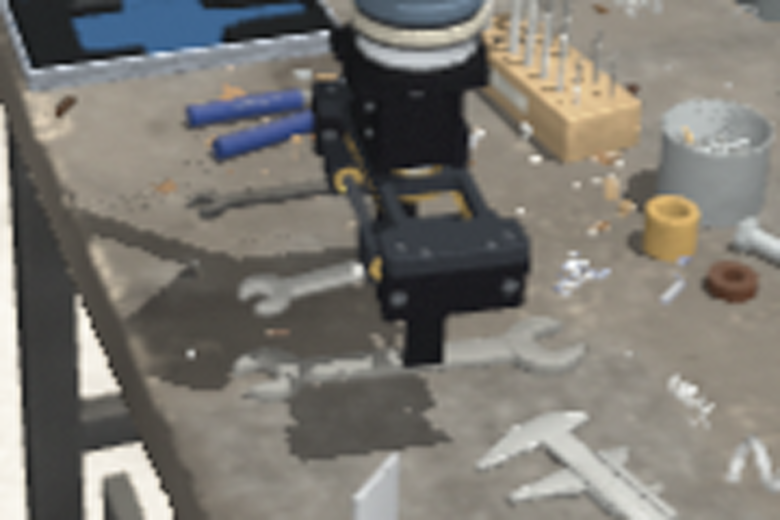

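The finger stands just in front of the large spanner's shank at mid-length (crop 420,360). I lower and close.

apply_moves(
  steps=[
    {"x":-1,"y":1,"z":-12,"spin":0},
    {"x":0,"y":0,"z":-8,"spin":0},
    {"x":0,"y":0,"z":0,"spin":0},
  ],
)

```text
time_s: 2.15
position: [0.4953, -0.4437, 0.0165]
tcp_rot: [[-0.127, 0.014, 0.992], [-0.992, -0.024, -0.127], [0.022, -1.0, 0.017]]
force: [0.2, -0.1, -0.1]
opening: 0.575
```

apply_moves(
  steps=[
    {"x":0,"y":0,"z":0,"spin":0},
    {"x":0,"y":0,"z":0,"spin":0},
    {"x":0,"y":0,"z":0,"spin":0},
    {"x":0,"y":0,"z":0,"spin":0},
    {"x":0,"y":0,"z":0,"spin":0},
  ],
  grip=0,
)

```text
time_s: 2.65
position: [0.4961, -0.4445, 0.0182]
tcp_rot: [[-0.127, 0.016, 0.992], [-0.992, -0.026, -0.126], [0.024, -1.0, 0.019]]
force: [0.3, 0.2, 0.1]
opening: 0.206
```

apply_moves(
  steps=[
    {"x":0,"y":0,"z":0,"spin":0},
    {"x":0,"y":0,"z":0,"spin":0},
  ],
)

```text
time_s: 2.85
position: [0.4962, -0.4446, 0.0184]
tcp_rot: [[-0.127, 0.016, 0.992], [-0.992, -0.026, -0.126], [0.024, -1.0, 0.019]]
force: [-0.8, 0.3, 0.1]
opening: 0.045
```

Run:
```python
from h import *
s=read_state(); print(s)
a=imaging.capture("top")[180:280,400:520,::-1]; b=imaging.capture("side")[250:340,280:420,::-1]
s=read_state(); print(s['position'],s['tcp_rot'][:,1])
cv2.imwrite("pics/b2.png",cv2.resize(b,(780,500),interpolation=cv2.INTER_CUBIC))
```

```text
{'time_s': 2.85, 'joint_positions': array([-51.3425195 ,  48.24077818,  84.63230318,  -0.33010346,
        45.3764362 ,  46.15384274]), 'qvel': array([ 0.08058801, -0.06704534, -0.0182529 ,  0.0707028 ,  0.08227388,
       -0.02947193]), 'tau': array([ 1.51398955e-03, -5.07812119e+01, -1.17923471e+01,  4.77079628e-02,
       -1.38955149e-01,  2.79480417e-03]), 'position': array([ 0.49621736, -0.44458032,  0.01836526]), 'tcp_rot': array([[-0.12670409,  0.01588445,  0.99181337],
       [-0.99164532, -0.02642167, -0.12625947],
       [ 0.02419981, -0.99952468,  0.01909948]]), 'force': array([-0.81738206,  0.30175896,  0.07258158]), 'moment': array([0.08516842, 0.03454999, 0.02441136]), 'opening': 0.045036743658923066}
[ 0.49619072 -0.44456739  0.01829202] [ 0.0157948  -0.02634458 -0.99952813]
```

View pics/b2.png

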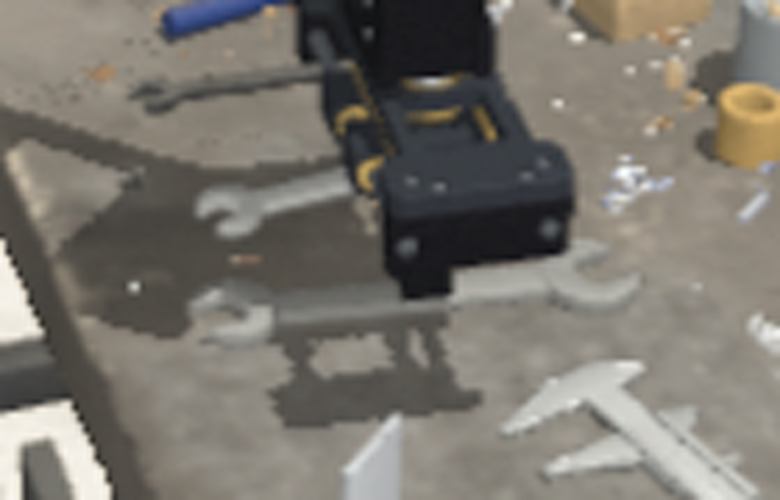

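The fingers closed above the spanner: the TCP drifted up to 18 mm. I'll reopen and go lower.

apply_moves(
  steps=[
    {"x":0,"y":0,"z":2,"spin":0},
    {"x":-1,"y":1,"z":0,"spin":0},
    {"x":-1,"y":1,"z":0,"spin":0},
    {"x":-1,"y":1,"z":0,"spin":0},
    {"x":-1,"y":1,"z":0,"spin":0},
    {"x":-1,"y":1,"z":0,"spin":0},
    {"x":-1,"y":1,"z":0,"spin":0},
  ],
  grip=45,
)

```text
time_s: 3.65
position: [0.4896, -0.438, 0.0204]
tcp_rot: [[-0.127, 0.016, 0.992], [-0.992, -0.026, -0.126], [0.024, -1.0, 0.019]]
force: [0.1, -0.2, -0.1]
opening: 0.493
```

apply_moves(
  steps=[
    {"x":0,"y":0,"z":-4,"spin":0},
    {"x":0,"y":0,"z":-4,"spin":0},
    {"x":0,"y":0,"z":-2,"spin":0},
    {"x":0,"y":0,"z":0,"spin":0},
  ],
)

```text
time_s: 4.05
position: [0.4893, -0.4377, 0.0093]
tcp_rot: [[-0.127, 0.015, 0.992], [-0.992, -0.026, -0.126], [0.024, -1.0, 0.018]]
force: [-0.9, 0.2, -0.5]
opening: 0.513
```

apply_moves(
  steps=[
    {"x":0,"y":0,"z":0,"spin":0},
    {"x":0,"y":0,"z":0,"spin":0},
    {"x":0,"y":0,"z":0,"spin":0},
    {"x":0,"y":0,"z":0,"spin":0},
    {"x":0,"y":0,"z":0,"spin":0},
    {"x":0,"y":0,"z":0,"spin":0},
    {"x":0,"y":0,"z":0,"spin":0},
  ],
  grip=0,
)

```text
time_s: 4.75
position: [0.4896, -0.4378, 0.0093]
tcp_rot: [[-0.127, 0.016, 0.992], [-0.992, -0.026, -0.126], [0.024, -1.0, 0.019]]
force: [-0.1, 0.0, -0.6]
opening: 0.208
```

apply_moves(
  steps=[
    {"x":0,"y":0,"z":20,"spin":0},
    {"x":0,"y":0,"z":30,"spin":0},
    {"x":0,"y":20,"z":25,"spin":0.03},
    {"x":0,"y":40,"z":5,"spin":0.03},
    {"x":0,"y":45,"z":0,"spin":0.03},
    {"x":-2,"y":45,"z":0,"spin":0},
    {"x":-2,"y":45,"z":0,"spin":0},
    {"x":-2,"y":45,"z":0,"spin":0},
    {"x":-2,"y":45,"z":0,"spin":0},
    {"x":-2,"y":45,"z":0,"spin":0},
    {"x":-2,"y":45,"z":0,"spin":0},
    {"x":-2,"y":40,"z":0,"spin":0},
  ],
)

```text
time_s: 5.95
position: [0.4742, -0.0173, 0.0926]
tcp_rot: [[-0.046, 0.025, 0.999], [-0.998, -0.032, -0.045], [0.031, -0.999, 0.027]]
force: [0.4, -0.1, -0.6]
opening: 0.203
```

apply_moves(
  steps=[
    {"x":-2,"y":35,"z":0,"spin":0.01},
    {"x":-2,"y":25,"z":0,"spin":0},
    {"x":0,"y":10,"z":-10,"spin":0},
    {"x":0,"y":0,"z":-10,"spin":0},
    {"x":0,"y":0,"z":-10,"spin":0},
    {"x":0,"y":0,"z":0,"spin":0},
  ],
)

```text
time_s: 6.55
position: [0.4689, 0.0586, 0.0602]
tcp_rot: [[-0.029, 0.026, 0.999], [-0.999, -0.032, -0.028], [0.031, -0.999, 0.027]]
force: [-0.4, -0.5, -1.0]
opening: 0.205
```

apply_moves(
  steps=[
    {"x":0,"y":-2,"z":-8,"spin":0},
    {"x":0,"y":-1,"z":-8,"spin":0},
    {"x":0,"y":0,"z":-8,"spin":0},
    {"x":0,"y":0,"z":0,"spin":0},
  ],
)

```text
time_s: 6.95
position: [0.4697, 0.0518, 0.0332]
tcp_rot: [[-0.035, 0.025, 0.999], [-0.999, -0.032, -0.034], [0.031, -0.999, 0.026]]
force: [0.9, 0.3, -1.3]
opening: 0.204
```

Run:
```python
from h import *
s=read_state(); print(s['position'],s['tcp_rot'],s['force'])
a=imaging.capture("top")[180:280,250:390,::-1]; b=imaging.capture("side")[170:270,220:370,::-1]
cv2.imwrite("pics/a3.png",cv2.resize(a,(770,550),interpolation=cv2.INTER_CUBIC)); cv2.imwrite("pics/b3.png",cv2.resize(b,(780,520),interpolation=cv2.INTER_CUBIC))
```

```text
[0.46965283 0.05181108 0.03320534] [[-0.03469517  0.02494739  0.99908652]
 [-0.99890769 -0.0321746  -0.03388555]
 [ 0.03129986 -0.99917087  0.02603644]] [ 0.87445229  0.29347801 -1.31105304]
```

View pics/b3.png

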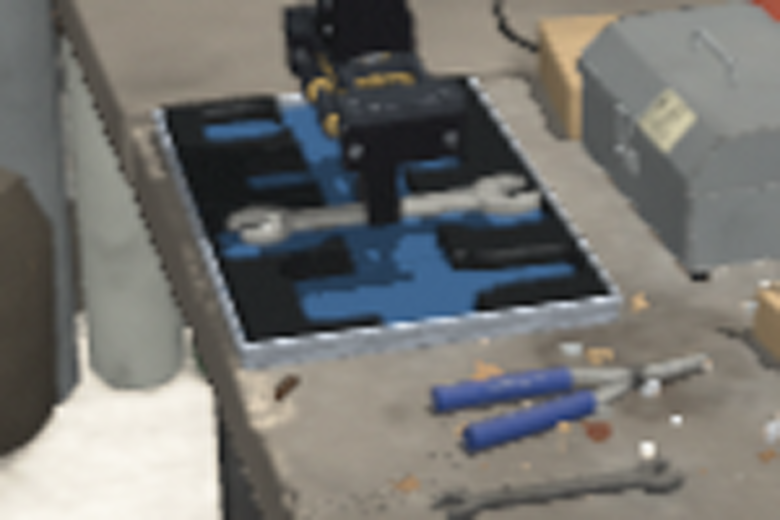

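View pics/a3.png

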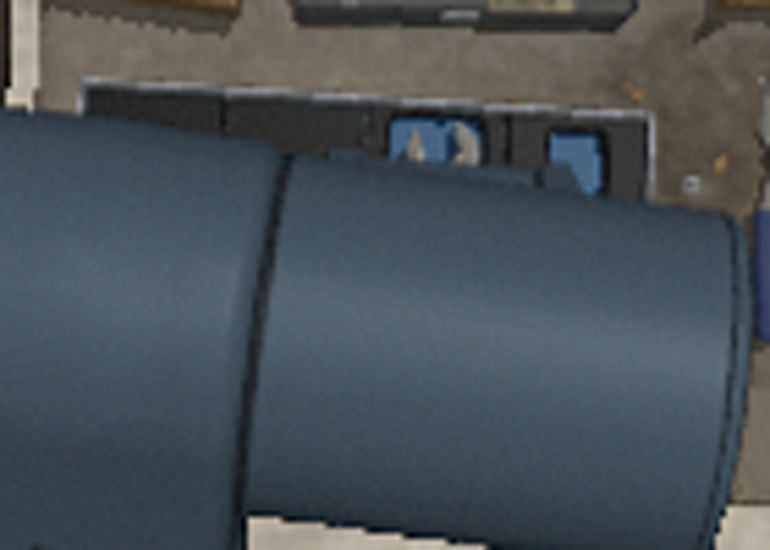

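The far jaw of the spanner shows at (445,140) in its cut-out (390–485), a little to -y, matching the measured 3.7 mm. I'll correct this and lower.

apply_moves(
  steps=[
    {"x":0,"y":2,"z":-2,"spin":0},
    {"x":0,"y":1.7,"z":-3,"spin":0},
    {"x":0,"y":0,"z":-3,"spin":0},
    {"x":0,"y":0,"z":0,"spin":0},
  ],
)

```text
time_s: 7.45
position: [0.4708, 0.0563, 0.0263]
tcp_rot: [[-0.034, 0.029, 0.999], [-0.999, -0.032, -0.033], [0.031, -0.999, 0.03]]
force: [0.3, -0.1, -0.7]
opening: 0.208
```

apply_moves(
  steps=[
    {"x":-0.5,"y":0,"z":-3,"spin":0},
    {"x":-0.5,"y":0,"z":-2,"spin":0},
    {"x":0,"y":0,"z":0,"spin":0},
  ],
)

```text
time_s: 7.75
position: [0.4698, 0.0566, 0.021]
tcp_rot: [[-0.033, 0.029, 0.999], [-0.999, -0.033, -0.032], [0.032, -0.999, 0.03]]
force: [-1.5, 0.8, -1.8]
opening: 0.203
```

apply_moves(
  steps=[
    {"x":0,"y":0,"z":0,"spin":0},
    {"x":0,"y":0,"z":0,"spin":0},
    {"x":0,"y":0,"z":0,"spin":0},
    {"x":0,"y":0,"z":0,"spin":0},
    {"x":0,"y":0,"z":10,"spin":0},
    {"x":0,"y":0,"z":20,"spin":0},
    {"x":0,"y":0,"z":30,"spin":0},
    {"x":0,"y":0,"z":30,"spin":0},
    {"x":0,"y":0,"z":0,"spin":0},
  ],
  grip=36,
)

```text
time_s: 8.65
position: [0.4695, 0.0565, 0.116]
tcp_rot: [[-0.033, 0.029, 0.999], [-0.999, -0.032, -0.032], [0.031, -0.999, 0.03]]
force: [0.1, 0.5, -0.5]
opening: 0.413
```

apply_moves(
  steps=[
    {"x":0,"y":-30,"z":0,"spin":0.04},
    {"x":4,"y":-40,"z":0,"spin":0.04},
    {"x":4,"y":-40,"z":0,"spin":0.04},
    {"x":4,"y":-40,"z":0,"spin":0.035},
    {"x":4,"y":-40,"z":0,"spin":0},
    {"x":4,"y":-40,"z":0,"spin":0},
    {"x":4,"y":-40,"z":0,"spin":0},
    {"x":4,"y":-40,"z":0,"spin":0},
    {"x":2,"y":-40,"z":-10,"spin":0},
    {"x":0,"y":-30,"z":-10,"spin":0},
    {"x":0,"y":-20,"z":-10,"spin":0},
    {"x":0,"y":0,"z":0,"spin":0},
  ],
)

```text
time_s: 9.85
position: [0.4953, -0.3578, 0.0844]
tcp_rot: [[0.132, 0.036, 0.991], [-0.991, -0.026, 0.133], [0.031, -0.999, 0.032]]
force: [-0.9, 0.0, 0.4]
opening: 0.414
```

Run:
```python
from h import *
s=read_state(); print(s['position'],s['joint_positions'])
a=imaging.capture("top")[185:275,255:385,::-1]; b=imaging.capture("side")[170:270,220:370,::-1]
cv2.imwrite("pics/a4.png",cv2.resize(a,(780,540),interpolation=cv2.INTER_CUBIC)); cv2.imwrite("pics/b4.png",cv2.resize(b,(780,520),interpolation=cv2.INTER_CUBIC))
```

```text
[ 0.4952919  -0.35784815  0.08436577] [-46.53740908  39.38937762  92.66565621   0.63171497  45.46295863
  35.4215239 ]
```

View pics/a4.png

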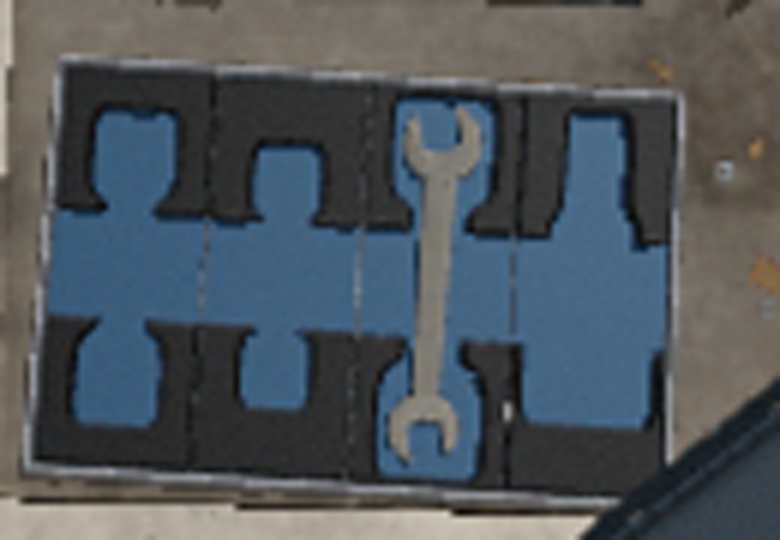

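The large spanner lies wholly inside its cut-out, heads at (445,145) and (425,425). Next the medium spanner, the light one at (447,228) in the top picture, 166 mm measured.

apply_moves(
  steps=[
    {"x":2,"y":4,"z":-15,"spin":-0.01},
    {"x":2,"y":4,"z":-15,"spin":0},
    {"x":0,"y":2,"z":-15,"spin":0},
    {"x":0,"y":0,"z":-10,"spin":0},
    {"x":0,"y":0,"z":-5,"spin":0},
    {"x":0,"y":0,"z":0,"spin":0},
  ],
)

```text
time_s: 10.55
position: [0.4997, -0.333, 0.026]
tcp_rot: [[0.133, 0.032, 0.991], [-0.991, -0.02, 0.134], [0.024, -0.999, 0.029]]
force: [-0.5, 0.2, 0.4]
opening: 0.413
```

apply_moves(
  steps=[
    {"x":0,"y":-5,"z":0,"spin":0},
    {"x":0,"y":-5,"z":0,"spin":0},
    {"x":0,"y":-5,"z":0,"spin":0},
    {"x":0,"y":0,"z":-2,"spin":0},
    {"x":0,"y":0,"z":0,"spin":0},
  ],
)

```text
time_s: 11.05
position: [0.501, -0.3509, 0.0264]
tcp_rot: [[0.133, 0.036, 0.99], [-0.991, -0.023, 0.134], [0.028, -0.999, 0.032]]
force: [0.2, 0.5, -0.6]
opening: 0.415
```

apply_moves(
  steps=[
    {"x":0,"y":1,"z":-4,"spin":0},
    {"x":0,"y":0.5,"z":-4,"spin":0},
    {"x":0,"y":0,"z":-4,"spin":0},
    {"x":0,"y":0,"z":-3,"spin":0},
    {"x":0,"y":0,"z":-1,"spin":0},
    {"x":0,"y":0,"z":0,"spin":0},
  ],
)

```text
time_s: 11.65
position: [0.5007, -0.3492, 0.0091]
tcp_rot: [[0.133, 0.035, 0.99], [-0.991, -0.023, 0.134], [0.027, -0.999, 0.032]]
force: [0.3, 0.0, 4.3]
opening: 0.412
```

apply_moves(
  steps=[
    {"x":0,"y":0,"z":1,"spin":0},
    {"x":0,"y":0,"z":0,"spin":0},
    {"x":0,"y":0,"z":0,"spin":0},
    {"x":0,"y":0,"z":0,"spin":0},
    {"x":0,"y":0,"z":0,"spin":0},
    {"x":0,"y":0,"z":0,"spin":0},
  ],
  grip=0,
)

```text
time_s: 12.25
position: [0.5009, -0.3492, 0.0101]
tcp_rot: [[0.133, 0.036, 0.99], [-0.991, -0.023, 0.134], [0.028, -0.999, 0.032]]
force: [0.2, 0.8, 0.4]
opening: 0.153
```

apply_moves(
  steps=[
    {"x":0,"y":0,"z":15,"spin":0},
    {"x":0,"y":0,"z":30,"spin":0},
    {"x":0,"y":20,"z":30,"spin":-0.04},
    {"x":0,"y":40,"z":5,"spin":-0.04},
    {"x":-2,"y":45,"z":0,"spin":-0.04},
    {"x":-2,"y":45,"z":0,"spin":-0.04},
    {"x":-3,"y":45,"z":0,"spin":0},
    {"x":-3,"y":45,"z":0,"spin":0},
    {"x":-3,"y":45,"z":0,"spin":0},
    {"x":-3,"y":45,"z":0,"spin":0},
    {"x":-3,"y":45,"z":0,"spin":0},
    {"x":-2,"y":40,"z":0,"spin":0},
  ],
)

```text
time_s: 13.45
position: [0.4813, 0.0712, 0.1037]
tcp_rot: [[-0.047, 0.049, 0.998], [-0.998, -0.038, -0.046], [0.036, -0.998, 0.05]]
force: [0.5, -0.2, -0.9]
opening: 0.155
```

apply_moves(
  steps=[
    {"x":-2,"y":35,"z":0,"spin":0.01},
    {"x":-1,"y":35,"z":0,"spin":0},
    {"x":0,"y":35,"z":-5,"spin":0},
    {"x":0,"y":20,"z":-10,"spin":0},
    {"x":0,"y":5,"z":-10,"spin":0},
    {"x":0,"y":0,"z":-5,"spin":0},
    {"x":0,"y":0,"z":0,"spin":0},
  ],
)

```text
time_s: 14.15
position: [0.4775, 0.2117, 0.0785]
tcp_rot: [[-0.028, 0.057, 0.998], [-0.999, -0.036, -0.026], [0.035, -0.998, 0.058]]
force: [0.4, -0.1, -1.3]
opening: 0.155
```

apply_moves(
  steps=[
    {"x":0,"y":6,"z":-6,"spin":0},
    {"x":0,"y":6,"z":-6,"spin":0},
    {"x":0,"y":2,"z":-6,"spin":0},
    {"x":0,"y":0,"z":-6,"spin":0},
    {"x":0,"y":0,"z":-6,"spin":0},
    {"x":0,"y":0,"z":-6,"spin":0},
    {"x":0,"y":0,"z":-4,"spin":0},
    {"x":0,"y":0,"z":0,"spin":0},
  ],
)

```text
time_s: 14.95
position: [0.4782, 0.2227, 0.0351]
tcp_rot: [[-0.035, 0.055, 0.998], [-0.999, -0.037, -0.033], [0.035, -0.998, 0.057]]
force: [-0.6, 0.4, -0.1]
opening: 0.155
```

apply_moves(
  steps=[
    {"x":-1,"y":2,"z":0,"spin":0},
    {"x":0,"y":1.5,"z":-2,"spin":0},
    {"x":0,"y":0,"z":-4,"spin":0},
    {"x":0,"y":0,"z":-3,"spin":0},
    {"x":0,"y":0,"z":0,"spin":0},
  ],
)

```text
time_s: 15.45
position: [0.4775, 0.2268, 0.0258]
tcp_rot: [[-0.035, 0.057, 0.998], [-0.999, -0.037, -0.032], [0.035, -0.998, 0.058]]
force: [0.1, -0.2, -0.4]
opening: 0.164
```

Run:
```python
from h import *
b=imaging.capture("side")[170:270,220:370,::-1]
cv2.imwrite("pics/b5.png",cv2.resize(b,(780,520),interpolation=cv2.INTER_CUBIC))
```

```text
(no output)
```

View pics/b5.png

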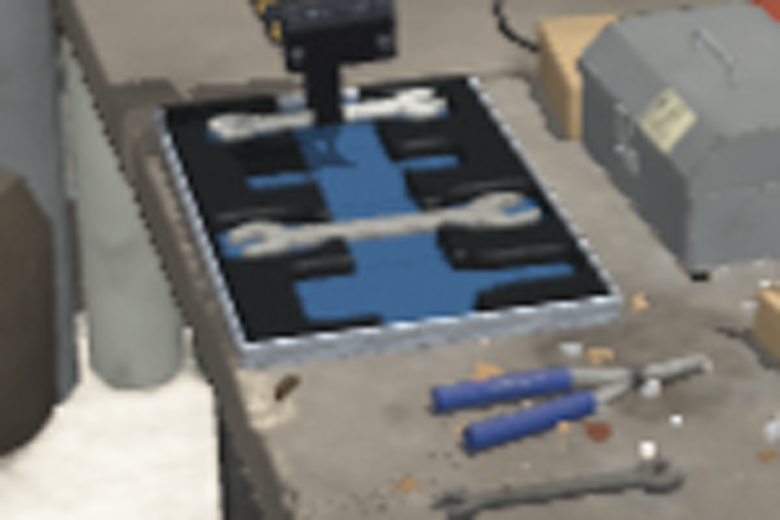

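The medium spanner is over the back (+y) cut-out, heads at (230,125) and (425,100), within it as far as can be seen.

apply_moves(
  steps=[
    {"x":0,"y":0,"z":-3,"spin":0},
    {"x":0,"y":0,"z":-1.5,"spin":0},
    {"x":0,"y":0,"z":0,"spin":0},
  ],
)

```text
time_s: 15.8
position: [0.4778, 0.2268, 0.0213]
tcp_rot: [[-0.035, 0.057, 0.998], [-0.999, -0.037, -0.033], [0.035, -0.998, 0.058]]
force: [-0.1, 0.3, -0.7]
opening: 0.157
```

apply_moves(
  steps=[
    {"x":0,"y":0,"z":0,"spin":0},
    {"x":0,"y":0,"z":0,"spin":0},
    {"x":0,"y":0,"z":0,"spin":0},
    {"x":0,"y":0,"z":0,"spin":0},
    {"x":0,"y":0,"z":10,"spin":0},
    {"x":0,"y":0,"z":20,"spin":0},
    {"x":0,"y":0,"z":20,"spin":0},
    {"x":0,"y":0,"z":20,"spin":0},
    {"x":0,"y":0,"z":10,"spin":0},
  ],
  grip=32,
)

```text
time_s: 16.7
position: [0.477, 0.2265, 0.1052]
tcp_rot: [[-0.035, 0.056, 0.998], [-0.999, -0.037, -0.033], [0.035, -0.998, 0.057]]
force: [0.8, -0.2, 0.3]
opening: 0.367
```

apply_moves(
  steps=[
    {"x":0,"y":-15,"z":0,"spin":0},
    {"x":0,"y":-30,"z":0,"spin":0},
    {"x":0,"y":-30,"z":0,"spin":0},
    {"x":0,"y":-30,"z":0,"spin":0},
    {"x":0,"y":-30,"z":0,"spin":0},
    {"x":0,"y":-30,"z":0,"spin":0},
    {"x":0,"y":-30,"z":0,"spin":0},
    {"x":0,"y":-30,"z":0,"spin":0},
    {"x":0,"y":-30,"z":0,"spin":0},
    {"x":0,"y":-30,"z":0,"spin":0},
    {"x":0,"y":-30,"z":0,"spin":0},
    {"x":0,"y":-30,"z":0,"spin":0},
  ],
)

```text
time_s: 17.9
position: [0.4676, -0.1354, 0.1017]
tcp_rot: [[-0.029, 0.047, 0.998], [-0.999, -0.034, -0.027], [0.033, -0.998, 0.048]]
force: [0.7, 0.8, 0.7]
opening: 0.363
```

apply_moves(
  steps=[
    {"x":2,"y":-30,"z":-5,"spin":0},
    {"x":2,"y":-30,"z":-5,"spin":0},
    {"x":2,"y":-20,"z":-5,"spin":0},
    {"x":0,"y":-10,"z":-5,"spin":0},
    {"x":0,"y":0,"z":-5,"spin":0},
    {"x":0,"y":0,"z":0,"spin":0},
  ],
)

```text
time_s: 18.5
position: [0.467, -0.2349, 0.072]
tcp_rot: [[-0.038, 0.041, 0.998], [-0.999, -0.032, -0.037], [0.03, -0.999, 0.042]]
force: [-0.2, -0.5, -0.9]
opening: 0.366
```

Run:
```python
from h import *
a=imaging.capture("top")[185:275,255:385,::-1]
cv2.imwrite("pics/a6.png",cv2.resize(a,(780,540),interpolation=cv2.INTER_CUBIC))
```

```text
(no output)
```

View pics/a6.png

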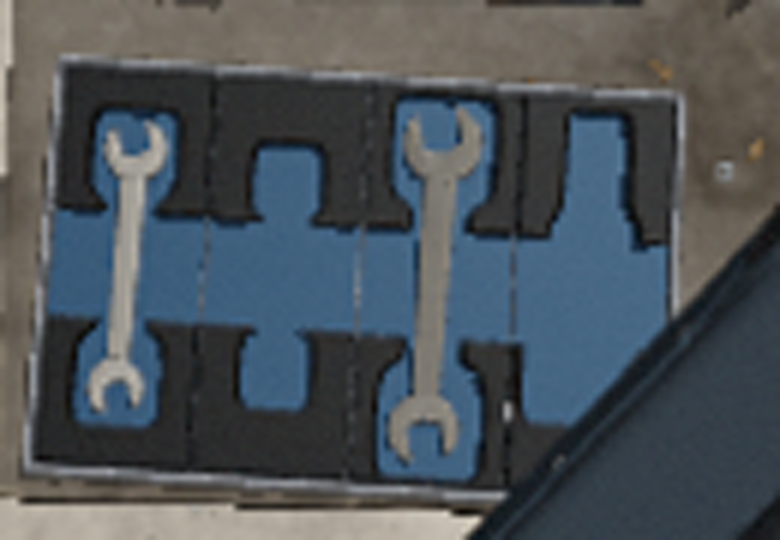

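The medium spanner is centred in its cut-out, heads at (135,148) and (117,385). Next is the small dark spanner at (420,230), 135 mm measured.

apply_moves(
  steps=[
    {"x":6,"y":-6,"z":-6,"spin":0},
    {"x":6,"y":-6,"z":-8,"spin":0},
    {"x":5,"y":-5,"z":-8,"spin":0},
    {"x":0,"y":0,"z":-8,"spin":0},
    {"x":0,"y":0,"z":-6,"spin":0},
    {"x":0,"y":0,"z":0,"spin":0},
  ],
)

```text
time_s: 19.15
position: [0.4862, -0.2496, 0.0331]
tcp_rot: [[-0.032, 0.04, 0.999], [-0.999, -0.031, -0.031], [0.03, -0.999, 0.041]]
force: [0.0, -0.0, -0.3]
opening: 0.367
```

apply_moves(
  steps=[
    {"x":-0.5,"y":-2,"z":-5,"spin":0},
    {"x":0,"y":-1.5,"z":-5,"spin":0},
    {"x":0,"y":0,"z":-5,"spin":0},
    {"x":0,"y":0,"z":-4,"spin":0},
    {"x":0,"y":0,"z":-1.5,"spin":0},
    {"x":0,"y":0,"z":0,"spin":0},
  ],
)

```text
time_s: 19.75
position: [0.485, -0.2529, 0.0107]
tcp_rot: [[-0.032, 0.04, 0.999], [-0.999, -0.03, -0.031], [0.029, -0.999, 0.04]]
force: [0.7, 0.9, -0.0]
opening: 0.367
```

apply_moves(
  steps=[
    {"x":0,"y":0,"z":-0.5,"spin":0},
    {"x":0,"y":0,"z":0,"spin":0},
    {"x":0,"y":0,"z":0,"spin":0},
    {"x":0,"y":0,"z":0,"spin":0},
    {"x":0,"y":0,"z":0,"spin":0},
    {"x":0,"y":0,"z":0,"spin":0},
    {"x":0,"y":0,"z":0,"spin":0},
  ],
  grip=0,
)

```text
time_s: 20.45
position: [0.4852, -0.253, 0.0107]
tcp_rot: [[-0.032, 0.04, 0.999], [-0.999, -0.031, -0.031], [0.029, -0.999, 0.041]]
force: [0.5, -0.5, -1.1]
opening: 0.113
```

apply_moves(
  steps=[
    {"x":0,"y":0,"z":10,"spin":0},
    {"x":0,"y":0,"z":20,"spin":0},
    {"x":0,"y":10,"z":20,"spin":0},
    {"x":0,"y":30,"z":20,"spin":0},
    {"x":0,"y":30,"z":5,"spin":0},
    {"x":0,"y":30,"z":0,"spin":0},
    {"x":0,"y":30,"z":0,"spin":0},
    {"x":0,"y":30,"z":0,"spin":0},
    {"x":0,"y":30,"z":0,"spin":0},
    {"x":0,"y":30,"z":0,"spin":0},
    {"x":0,"y":30,"z":0,"spin":0},
    {"x":0,"y":30,"z":0,"spin":0},
  ],
)

```text
time_s: 21.65
position: [0.4867, 0.0316, 0.0965]
tcp_rot: [[-0.042, 0.052, 0.998], [-0.999, -0.036, -0.04], [0.034, -0.998, 0.053]]
force: [0.7, 0.2, -2.3]
opening: 0.116
```

apply_moves(
  steps=[
    {"x":-3,"y":25,"z":0,"spin":0},
    {"x":-3,"y":25,"z":0,"spin":0},
    {"x":-3,"y":25,"z":-5,"spin":0},
    {"x":-3,"y":15,"z":-8,"spin":0},
    {"x":0,"y":10,"z":-8,"spin":0},
    {"x":0,"y":5,"z":-8,"spin":0},
    {"x":0,"y":0,"z":-8,"spin":0},
    {"x":0,"y":0,"z":-8,"spin":0},
    {"x":0,"y":0,"z":0,"spin":0},
  ],
)

```text
time_s: 22.55
position: [0.475, 0.1437, 0.0535]
tcp_rot: [[-0.037, 0.058, 0.998], [-0.999, -0.036, -0.035], [0.034, -0.998, 0.059]]
force: [-0.2, -0.2, -0.8]
opening: 0.118
```

apply_moves(
  steps=[
    {"x":0,"y":0,"z":-6,"spin":0},
    {"x":0,"y":0,"z":-6,"spin":0},
    {"x":0,"y":0,"z":-6,"spin":0},
    {"x":0,"y":0,"z":0,"spin":0},
  ],
)

```text
time_s: 22.95
position: [0.4757, 0.1419, 0.0338]
tcp_rot: [[-0.04, 0.058, 0.998], [-0.999, -0.036, -0.038], [0.034, -0.998, 0.059]]
force: [-0.7, 0.2, -1.3]
opening: 0.115
```

apply_moves(
  steps=[
    {"x":-0.7,"y":0,"z":-4,"spin":0},
    {"x":-0.7,"y":0,"z":-3,"spin":0},
    {"x":0,"y":0,"z":0,"spin":0},
  ],
)

```text
time_s: 23.25
position: [0.4743, 0.1418, 0.0262]
tcp_rot: [[-0.041, 0.058, 0.997], [-0.999, -0.036, -0.038], [0.034, -0.998, 0.059]]
force: [-0.6, 0.0, -0.9]
opening: 0.116
```

Run:
```python
from h import *
b=imaging.capture("side")[170:270,220:370,::-1]
cv2.imwrite("pics/b7.png",cv2.resize(b,(780,520),interpolation=cv2.INTER_CUBIC))
```

```text
(no output)
```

View pics/b7.png

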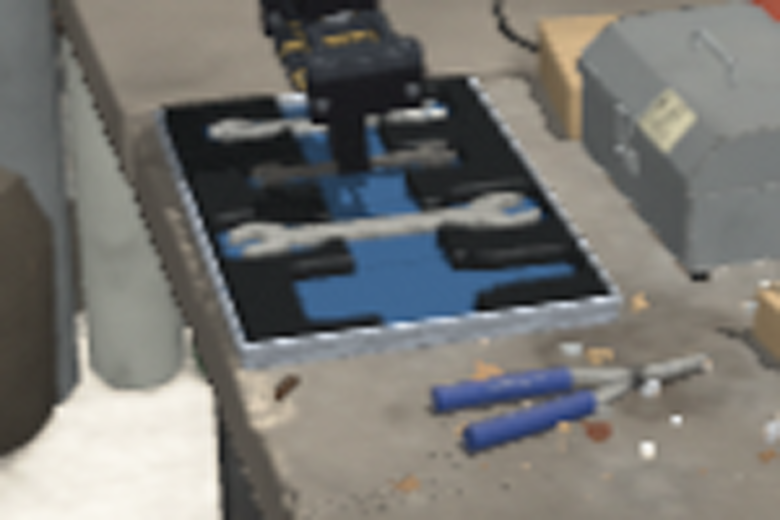

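The small spanner is over the second cut-out, heads at (265,175) and (440,152). Lower it and let go.

apply_moves(
  steps=[
    {"x":0,"y":0,"z":-3,"spin":0},
    {"x":0,"y":0,"z":-1.5,"spin":0},
    {"x":0,"y":0,"z":0,"spin":0},
  ],
)

```text
time_s: 23.6
position: [0.4748, 0.142, 0.0219]
tcp_rot: [[-0.04, 0.059, 0.997], [-0.999, -0.036, -0.038], [0.034, -0.998, 0.061]]
force: [-0.7, 0.0, -1.0]
opening: 0.116
```

apply_moves(
  steps=[
    {"x":0,"y":0,"z":0,"spin":0},
    {"x":0,"y":0,"z":0,"spin":0},
    {"x":0,"y":0,"z":0,"spin":0},
    {"x":0,"y":0,"z":0,"spin":0},
    {"x":0,"y":0,"z":10,"spin":0},
    {"x":0,"y":0,"z":20,"spin":0},
    {"x":0,"y":0,"z":20,"spin":0},
    {"x":0,"y":0,"z":20,"spin":0},
    {"x":0,"y":0,"z":10,"spin":0},
  ],
  grip=28,
)

```text
time_s: 24.5
position: [0.4739, 0.1419, 0.1059]
tcp_rot: [[-0.04, 0.058, 0.998], [-0.999, -0.036, -0.038], [0.034, -0.998, 0.059]]
force: [-0.2, -0.3, 0.0]
opening: 0.323
```

apply_moves(
  steps=[
    {"x":3,"y":-15,"z":0,"spin":0.03},
    {"x":4,"y":-28,"z":0,"spin":0.03},
    {"x":4,"y":-28,"z":0,"spin":0.03},
    {"x":4,"y":-28,"z":0,"spin":0.03},
    {"x":4,"y":-28,"z":0,"spin":0.03},
    {"x":4,"y":-28,"z":0,"spin":0},
    {"x":4,"y":-28,"z":0,"spin":0},
    {"x":4,"y":-28,"z":0,"spin":0},
    {"x":4,"y":-28,"z":0,"spin":0},
    {"x":4,"y":-25,"z":0,"spin":0},
    {"x":2,"y":-20,"z":0,"spin":0},
    {"x":0,"y":0,"z":0,"spin":0},
  ],
  grip=70,
)

```text
time_s: 25.7
position: [0.5163, -0.1527, 0.1122]
tcp_rot: [[0.12, 0.072, 0.99], [-0.992, -0.026, 0.122], [0.035, -0.997, 0.069]]
force: [-0.8, 0.1, 0.9]
opening: 0.803
```

apply_moves(
  steps=[
    {"x":-1,"y":-5,"z":-10,"spin":0},
    {"x":-1,"y":-5,"z":-10,"spin":0},
    {"x":0,"y":-5,"z":-10,"spin":0},
    {"x":0,"y":0,"z":-10,"spin":0},
    {"x":0,"y":0,"z":-10,"spin":0},
    {"x":0,"y":0,"z":-10,"spin":0},
    {"x":0,"y":0,"z":-10,"spin":0},
    {"x":0,"y":0,"z":0,"spin":0},
  ],
)

```text
time_s: 26.5
position: [0.5112, -0.1635, 0.0345]
tcp_rot: [[0.123, 0.066, 0.99], [-0.992, -0.022, 0.125], [0.03, -0.998, 0.063]]
force: [-0.9, 0.3, 0.5]
opening: 0.806
```

Run:
```python
from h import *
t=imaging.capture("top")[185:275,255:385,::-1]
cv2.imwrite("pics/a8.png",cv2.resize(t,(780,540),interpolation=cv2.INTER_CUBIC))
b=imaging.capture("side")[190:290,250:400,::-1]
cv2.imwrite("pics/b8.png",cv2.resize(b,(780,520),interpolation=cv2.INTER_CUBIC))
```

```text
(no output)
```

View pics/b8.png

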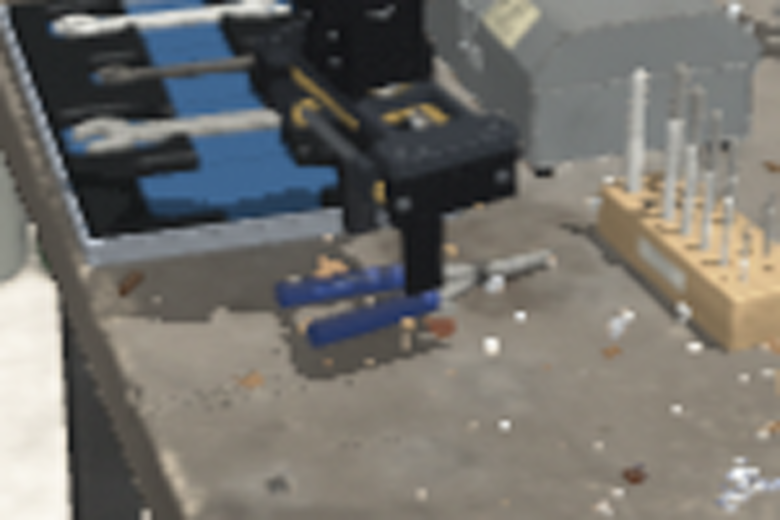

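View pics/a8.png

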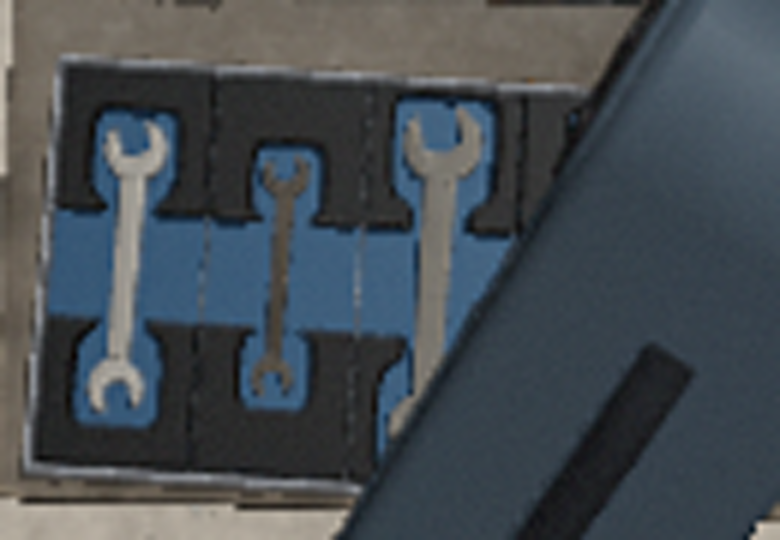

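All three spanners lie in their cut-outs. The finger stands beside the front of the pliers' grips (422,290), as wanted. I'll lower and close.

apply_moves(
  steps=[
    {"x":1,"y":-2,"z":-5,"spin":0},
    {"x":1,"y":-1.5,"z":-6,"spin":0},
    {"x":0,"y":0,"z":-6,"spin":0},
    {"x":0,"y":0,"z":-3.5,"spin":0},
    {"x":0,"y":0,"z":0,"spin":0},
  ],
)

```text
time_s: 27.1
position: [0.5155, -0.1686, 0.0149]
tcp_rot: [[0.123, 0.072, 0.99], [-0.992, -0.025, 0.125], [0.034, -0.997, 0.068]]
force: [-0.8, 0.9, -0.4]
opening: 0.803
```

apply_moves(
  steps=[
    {"x":-1,"y":0.5,"z":-2,"spin":0},
    {"x":-0.5,"y":0,"z":-1,"spin":0},
    {"x":0,"y":0,"z":0,"spin":0},
    {"x":0,"y":0,"z":0,"spin":0},
    {"x":0,"y":0,"z":0,"spin":0},
    {"x":0,"y":0,"z":0,"spin":0},
    {"x":0,"y":0,"z":0,"spin":0},
    {"x":0,"y":0,"z":0,"spin":0},
  ],
  grip=0,
)

```text
time_s: 27.9
position: [0.5137, -0.1679, 0.0117]
tcp_rot: [[0.123, 0.072, 0.99], [-0.992, -0.025, 0.125], [0.034, -0.997, 0.068]]
force: [-0.3, 0.3, -1.0]
opening: 0.558
```

The opening is 48.5 mm, as expected at the grip point. Lift.

apply_moves(
  steps=[
    {"x":0,"y":0,"z":10,"spin":0},
    {"x":0,"y":0,"z":20,"spin":0},
    {"x":0,"y":5,"z":20,"spin":-0.03},
    {"x":-5,"y":15,"z":10,"spin":-0.03},
    {"x":-6,"y":20,"z":0,"spin":-0.03},
    {"x":-6,"y":20,"z":0,"spin":-0.03},
    {"x":-7,"y":20,"z":0,"spin":-0.03},
    {"x":-7,"y":20,"z":0,"spin":0},
    {"x":-6,"y":15,"z":0,"spin":0},
    {"x":-5,"y":10,"z":0,"spin":0},
    {"x":0,"y":0,"z":0,"spin":0},
  ],
)

```text
time_s: 29.0
position: [0.4702, -0.0396, 0.0802]
tcp_rot: [[-0.036, 0.072, 0.997], [-0.999, -0.038, -0.033], [0.036, -0.997, 0.073]]
force: [-0.6, -0.1, -2.2]
opening: 0.551
```

Run:
```python
from h import *
b=imaging.capture("side")[160:260,220:370,::-1]
cv2.imwrite("pics/b9.png",cv2.resize(b,(780,520),interpolation=cv2.INTER_CUBIC))
```

```text
(no output)
```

View pics/b9.png

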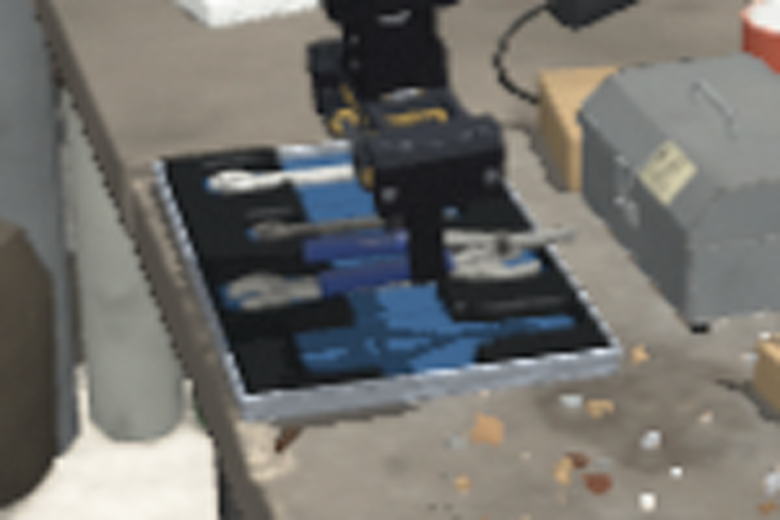

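The pliers hang level in the grip, above the tray. Now I descend toward the seat.

apply_moves(
  steps=[
    {"x":-1,"y":4,"z":-7,"spin":0},
    {"x":-1,"y":4,"z":-7,"spin":0},
    {"x":-0.5,"y":2,"z":-7,"spin":0},
    {"x":0,"y":0,"z":-7,"spin":0},
    {"x":0,"y":0,"z":-7,"spin":0},
    {"x":0,"y":0,"z":-4,"spin":0},
    {"x":0,"y":0,"z":0,"spin":0},
  ],
)

```text
time_s: 29.75
position: [0.471, -0.0325, 0.0372]
tcp_rot: [[-0.039, 0.076, 0.996], [-0.999, -0.04, -0.036], [0.037, -0.996, 0.077]]
force: [-0.1, -0.8, -1.5]
opening: 0.553
```

apply_moves(
  steps=[
    {"x":-1.5,"y":1,"z":0,"spin":0},
    {"x":-1.5,"y":0.5,"z":-1,"spin":0},
    {"x":0,"y":0,"z":-2,"spin":0},
    {"x":0,"y":0,"z":0,"spin":0},
  ],
)

```text
time_s: 30.15
position: [0.468, -0.0312, 0.0342]
tcp_rot: [[-0.04, 0.077, 0.996], [-0.999, -0.04, -0.037], [0.037, -0.996, 0.078]]
force: [-0.2, -0.7, -1.8]
opening: 0.556
```

Run:
```python
from h import *
t=imaging.capture("top")[185:275,255:385,::-1]
cv2.imwrite("pics/a10.png",cv2.resize(t,(780,540),interpolation=cv2.INTER_CUBIC))
b=imaging.capture("side")[160:260,220:370,::-1]
cv2.imwrite("pics/b10.png",cv2.resize(b,(780,520),interpolation=cv2.INTER_CUBIC))
```

```text
(no output)
```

View pics/b10.png

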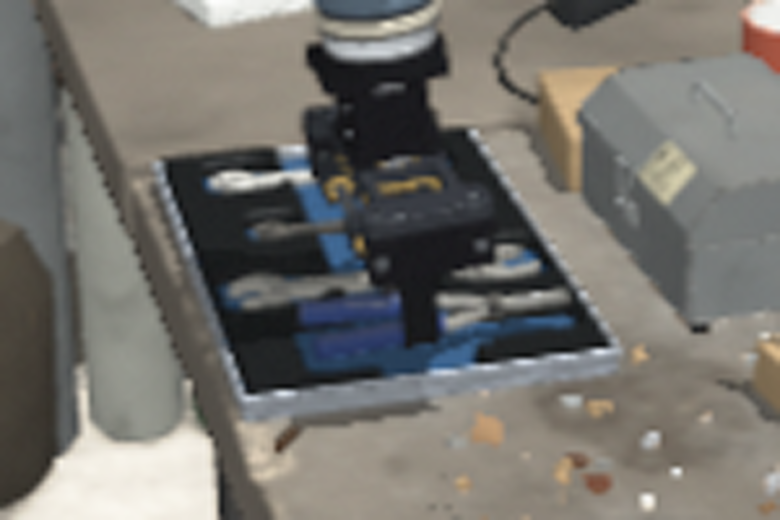

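View pics/a10.png

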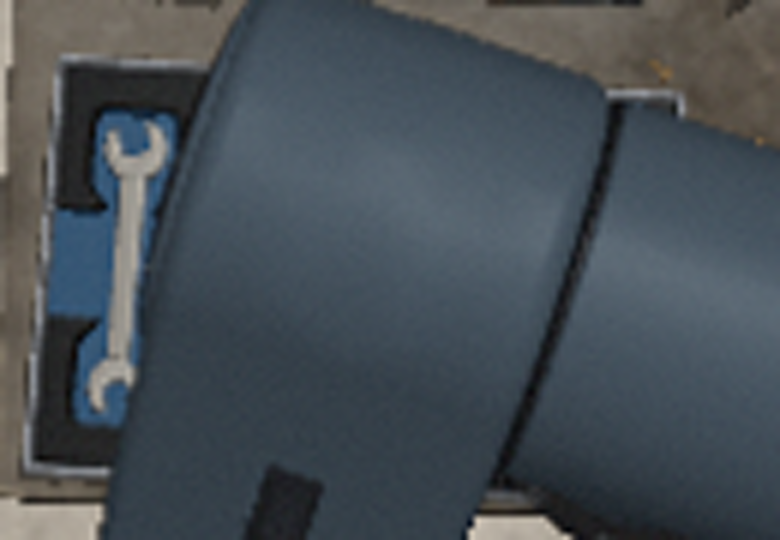

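The jaws point into the narrow end and the handles lie over the wide part. I'll lower in small steps, watching the force.

apply_moves(
  steps=[
    {"x":0,"y":0,"z":-3,"spin":0},
    {"x":0,"y":0,"z":-3,"spin":0},
    {"x":0,"y":0,"z":0,"spin":0},
  ],
)

```text
time_s: 30.55
position: [0.4686, -0.0313, 0.0282]
tcp_rot: [[-0.04, 0.078, 0.996], [-0.999, -0.041, -0.037], [0.038, -0.996, 0.08]]
force: [-0.0, -0.5, -1.4]
opening: 0.553
```

apply_moves(
  steps=[
    {"x":0,"y":0,"z":-3,"spin":0},
    {"x":0,"y":0,"z":-1,"spin":0},
    {"x":0,"y":0,"z":0,"spin":0},
  ],
)

```text
time_s: 30.85
position: [0.4685, -0.0313, 0.0237]
tcp_rot: [[-0.04, 0.078, 0.996], [-0.999, -0.041, -0.037], [0.038, -0.996, 0.079]]
force: [0.1, 0.6, -1.9]
opening: 0.547
```

apply_moves(
  steps=[
    {"x":-0.5,"y":0,"z":-1,"spin":0},
    {"x":0,"y":0,"z":0,"spin":0},
  ],
)

```text
time_s: 31.05
position: [0.468, -0.0313, 0.0225]
tcp_rot: [[-0.04, 0.078, 0.996], [-0.999, -0.041, -0.037], [0.038, -0.996, 0.079]]
force: [-0.5, -0.2, -2.0]
opening: 0.554
```

apply_moves(
  steps=[
    {"x":0,"y":0,"z":0,"spin":0},
    {"x":0,"y":0,"z":0,"spin":0},
    {"x":0,"y":0,"z":0,"spin":0},
  ],
  grip=53,
)

```text
time_s: 31.35
position: [0.4684, -0.0314, 0.0229]
tcp_rot: [[-0.04, 0.079, 0.996], [-0.998, -0.041, -0.037], [0.038, -0.996, 0.08]]
force: [-0.6, -0.1, 0.0]
opening: 0.604
```

apply_moves(
  steps=[
    {"x":0,"y":0,"z":4,"spin":0},
    {"x":0,"y":0,"z":5,"spin":0},
    {"x":0,"y":0,"z":8,"spin":0},
    {"x":0,"y":0,"z":20,"spin":0},
    {"x":0,"y":0,"z":25,"spin":0},
    {"x":0,"y":0,"z":25,"spin":0},
    {"x":0,"y":0,"z":10,"spin":0},
  ],
)

```text
time_s: 32.05
position: [0.4672, -0.031, 0.1251]
tcp_rot: [[-0.04, 0.077, 0.996], [-0.999, -0.04, -0.037], [0.037, -0.996, 0.078]]
force: [-0.0, 0.2, -0.4]
opening: 0.612
```

apply_moves(
  steps=[
    {"x":0,"y":-20,"z":0,"spin":0},
    {"x":0,"y":-30,"z":0,"spin":0},
    {"x":0,"y":-30,"z":0,"spin":0},
    {"x":0,"y":-30,"z":0,"spin":0},
    {"x":0,"y":-30,"z":0,"spin":0},
    {"x":0,"y":-30,"z":0,"spin":0},
    {"x":0,"y":-30,"z":0,"spin":0},
    {"x":0,"y":-30,"z":0,"spin":0},
    {"x":0,"y":-30,"z":0,"spin":0},
    {"x":0,"y":-20,"z":0,"spin":0},
    {"x":0,"y":0,"z":0,"spin":0},
  ],
)

```text
time_s: 33.15
position: [0.4666, -0.3216, 0.1377]
tcp_rot: [[-0.036, 0.091, 0.995], [-0.998, -0.048, -0.031], [0.045, -0.995, 0.093]]
force: [1.3, 1.0, -0.2]
opening: 0.61
```

Run:
```python
from h import *
f=imaging.capture("top")
t=f[185:275,255:385,::-1]
cv2.imwrite("pics/a11.png",cv2.resize(t,(780,540),interpolation=cv2.INTER_CUBIC)); cv2.imwrite("pics/a11f.png",f[:,:,::-1])
b=imaging.capture("side")[160:260,220:370,::-1]
cv2.imwrite("pics/b11.png",cv2.resize(b,(780,520),interpolation=cv2.INTER_CUBIC))
```

```text
(no output)
```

View pics/a11.png

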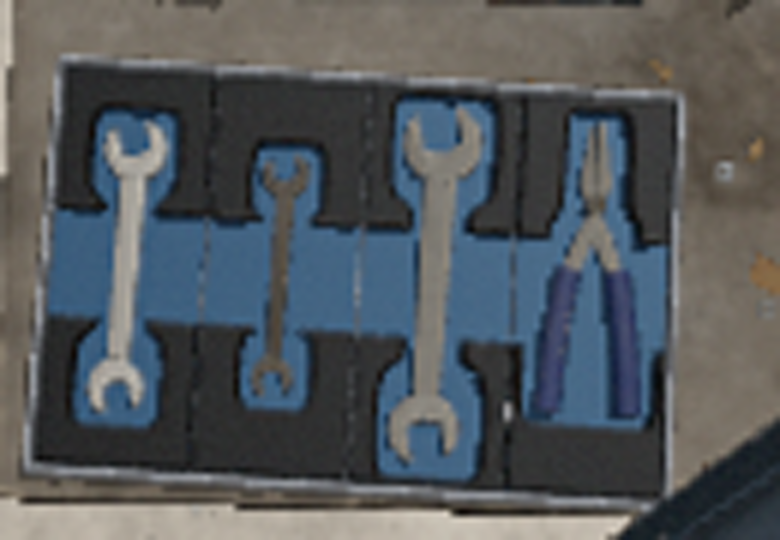

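View pics/b11.png

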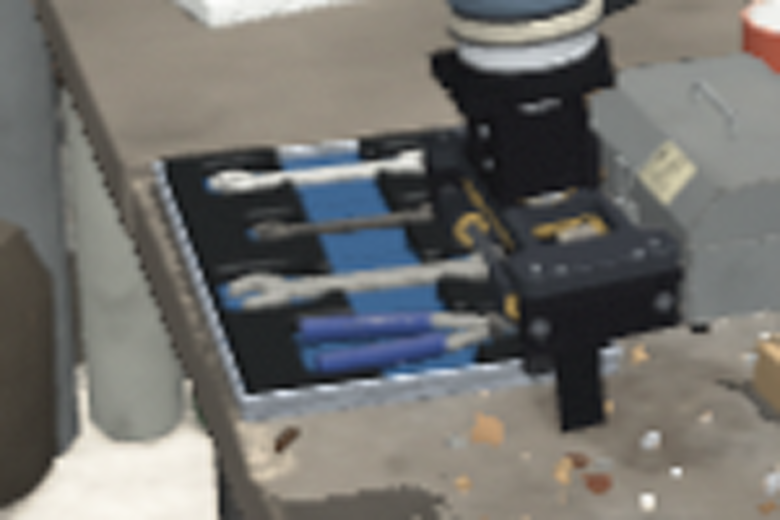

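View pics/a11f.png

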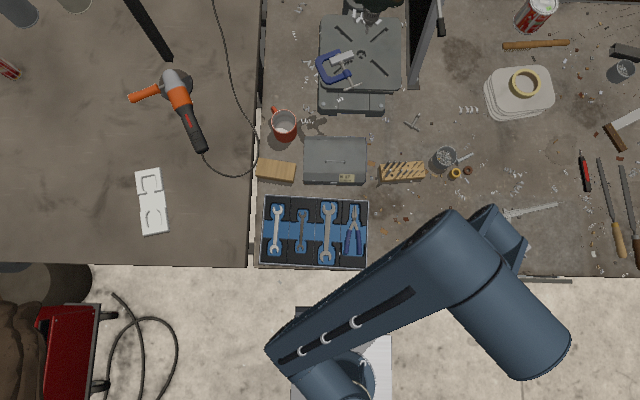

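All four tools lie inside their cut-outs, the pliers' jaws at (597,150) in the narrow end and their handle ends at (545,413) and (625,412) inside the wide end. The drill block (401,171), wood block (276,169) and white look-alike (152,200) are where they were. The gripper is clear of everything.

Run:
```python
from h import *
print(job.hand_in(), read_state()['time_s'])
```

```text
the job is handed in; nothing more can be done
the job is handed in; nothing more can be done
```

All four tools are back in their own cut-outs, and the job was handed in after about 33 s. The large, medium and small spanners sit in their inserts, and the pliers lie with their jaws in the narrow end.

- **Final pictures:** The last top picture shows every tool wholly inside its cut-out. The drill block, wood block and white look-alike are where they were. In the last side picture the gripper hid the far ends of the tools, so I judged how flat they lie from the release heights and the top view, not directly.
- **Forces:** No force reading at the end of a move went above about 4.5 N.
- **What went wrong:** My first grasp of the large spanner closed above it, because the arm had drifted up; I reopened, went lower and it held. The tool also leaned up to about 6° over the run, because tilt builds up with the moves and cannot be commanded away. All placings still came out in position.

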